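# Hang the charged pipette on the empty hook of the pipette carousel

### The job

The pipette in the single charging stand is charged and has to go back on the carousel. First turn the carousel's wheel until its one empty hook faces the front edge of the bench, straight towards you, while the pipette is still in its charging stand. Then lift the pipette out, hang it upright in that hook so that its collar rests fully down in the fork, and let go, leaving the hook facing the front and the other four pipettes hanging, and nothing else knocked about.

Things in the scene. Friction and masses are not known exactly. Their poses are not given: they have to be found in the camera images.
- carousel_base: Foot and column of the pipette carousel: round grey foot 150 mm in diameter, 20 mm column, fixed to the bench. Origin: centre of the foot's underside, on the wheel's axis. Never yawed: its -x axis points to the front edge of the bench (towards the robot).
- turret: The carousel's black wheel. Origin: on its vertical axis, level with the upper face of its five forks (hooks), 230 mm above the bench. Its -x axis points along the empty hook, the others follow every 72 degrees; fork tips reach 130 mm out. It turns endlessly both ways; dry friction (about 0.08 N m) holds it where it is left. Hook to the front: axes parallel to the world's.
- turning_grip (a point): Middle of the wheel's metal turning grip, on the axis, 271 mm above the bench: a bar 64 mm long along the wheel's y axis, 16 mm thick along its x axis, 30 mm high (15 mm up and down from here), 26 mm clear above the wheel's disc, on a 22 mm neck. The hung pipettes begin about 85 mm from the axis. Axes as turret.
- empty_hook (a point): Seat of the empty hook, 105 mm from the wheel's axis, on the fork's upper face; -x points out of its mouth. Plate 10 mm thick; slot 26 mm wide, open outwards, ending in a half round of 13 mm radius about the seat: a barrel goes in from outside or from above. A rim 5 mm high stands 23 mm from the seat at sides and back, and as lips on the prong tips 18 to 25 mm outside it.
- charger_seat (a point): Seat of the charging stand's fork, 140 mm above the bench; same shape as the carousel's hooks, mouth along its -x axis. Stand fixed to the bench, left or right of the carousel near the front edge, yawed up to 0.5 rad: white foot 105 x 78 x 18 mm, column behind the fork (+x side), no more than 5 mm higher than the fork's face.
- pipette: The pipette to hang, white, 177 mm long, about 0.1 kg, upright in the charging stand. Origin: on its axis, underside of its collar (rests on the fork); z up. Collar 38 mm wide (30 at its underside), 8 mm high. Handle 27 mm thick, 11 to 64 mm up: grasp about 40 mm up. Button to 82 mm. Finger rest to 34 mm along -x, 47 to 61 mm up: close fingers along y. Below: 18 mm barrel to -54, nozzle to -95 mm.
- hung_1: Pipette like the one to be hung, loose, hanging in the hook 72 degrees counterclockwise (seen from above) from the empty one, finger rest outwards. Origin and axes as pipette.
- hung_2: Pipette like the one to be hung, loose, hanging in the hook 144 degrees counterclockwise (seen from above) from the empty one, finger rest outwards. Origin and axes as pipette.
- hung_3: Pipette like the one to be hung, loose, hanging in the hook 216 degrees counterclockwise (seen from above) from the empty one, finger rest outwards. Origin and axes as pipette.
- hung_4: Pipette like the one to be hung, loose, hanging in the hook 288 degrees counterclockwise (seen from above) from the empty one, finger rest outwards. Origin and axes as pipette.
- beaker: Empty clear beaker, 64 mm in diameter, 82 mm high, a bystander on the side of the carousel opposite to the charging stand. Origin: centre of its underside.
- timer: Flat white bench timer 58 x 58 x 18 mm, a bystander lying near the front edge. Origin: centre of its underside.
Not all that is in view belongs to the job. Leave any purple or red look-alike of the pipette alone.

How it is judged:
On the way:
1. the wheel has been turned until the empty hook faces the front edge of the bench (within 30 degrees), with the pipette still in the charging stand (x of empty_hook in the frame of carousel_base below -0.091 m and distance between pipette and charger_seat below 0.02 m), for 0.2 s.
At the end, for the whole second after the job is handed in: The pipette hangs at rest in the hook that was empty: collar within 8 mm of the seat and 3 mm of the fork's face, upright within 0.12 rad; that hook faces the front edge within 30 degrees, wheel at rest; the other four pipettes are still seated in their hooks, upright within 0.15 rad (horizontal distance between pipette and empty_hook below 0.008 m and z of pipette in the frame of empty_hook between -0.003 and 0.003 m and angle between pipette's own z axis and vertical below 0.12 rad and x of empty_hook in the frame of carousel_base below -0.091 m and linear speed of pipette below 0.02 m/s and angular speed of turret below 0.05 rad/s and z of hung_1 in the frame of turret between -0.006 and 0.006 m and angle between each of hung_1, hung_2, hung_3, hung_4's own z axis and vertical below 0.15 rad and z of hung_2 in the frame of turret between -0.006 and 0.006 m and z of hung_3 in the frame of turret between -0.006 and 0.006 m and z of hung_4 in the frame of turret between -0.006 and 0.006 m); the robot touches nothing.
It fails at once if one of the hanging pipettes is knocked off the carousel (z of any of hung_1, hung_2, hung_3, hung_4 in the frame of turret below -0.03 m).
It fails at once if the pipette is dropped onto the bench or lies tipped over (height (world z) of pipette below 0.1 m or angle between pipette's own z axis and vertical above 0.8 rad).
It fails at once if the beaker or the timer is knocked over or pushed away by more than 40 mm (distance of any of beaker, timer from where it was at the start of the episode above 0.04 m or angle between beaker's own z axis and vertical above 0.5 rad).
It also fails if it takes over 64 s, if anything falls off the work surface, if the arm or the gripper's body presses on something with over 40 N, if the wrist force passes 120 N, or if a joint passes its speed limit or range.

### The arm

A 6-joint arm with a two-finger parallel gripper is mounted at the origin on a cart in front of the work surface, level with it; the furniture and walls round the work are solid. World frame = base frame: x ahead of the robot, y to its left, z up, the work surface at z = 0. Lengths are in m, angles in rad, forces in N, time in s.
With the tool pointing down it reaches from about 0.375 to 0.975 m from the base axis. Payload 3.8 kg.
Tool frame: the origin (TCP) lies midway between the tips of the shut fingers; the grasp point (between the pads) lies 19 mm behind it; z points along the fingers, y is the direction in which the jaws open and shut (so a half turn about z gives the same grasp; the last joint's range is limited). The gripper opens to 85 mm and grips with 20 to 120 N. Pads are 22 mm wide; open, the fingers measure 114 mm over their backs; the gripper's body (76 mm by 85 mm) begins 54 mm behind the grasp point. The pads swing forward as they close: fully open they stand 13 mm farther back than shut.
Start: joints at [1.269, 0.264, 1.604, -0, 1.274, -0.037], TCP at [0.177, 0.651, 0.231] pointing down, gripper open.
Joint ranges: [-2.63, 2.63], [-0.94, 2.18], [0.31, 2.57], [-1.31, 4.45], [0, 2.66], [-2.55, 2.55]. Speed limits (rad/s): [2.57, 2.57, 3.14, 3.14, 3.14, 3.14].

### API

Orientations are given as a rotation vector (axis times angle).
In Python, from workcell import bot gives the robot as it stands. The module is installed in compiled form; this text tells all that it offers.
- The arm moves only by the tool play_rows, never from a script. Its argument "series" is a list of rows, each an object with "translation": the shift along the tool's x, y, z in m, a list of three; "spin": the turn about the tool's z in units of 5 degrees (1.0 is 5 degrees). In form: [{"translation": [dx, dy, dz], "spin": spin}, ...]. A call has 1 to 5 rows; each row shifts and turns the commanded pose from where the row before left it, along the tool's axes as they then stand; what a row does not reach is not made up. A row lasts 1/10 s, in which the tool goes at most 50 mm and 8.59 degrees, less where a joint would pass 70% of its speed; a pose out of reach is approached as far as the arm can. A call is refused whole if a number of a shift passes 0.05 or a number of a turn 1, either way. A call with a gripper value outside its range is refused whole. "jaw" is the gripper's target within -1 to 1 (fully open at 1, half-way at 0, shut at -1), set as the call begins (left out, the last holds). The fingers move at their own pace and stop on an object; "force" is the grip in N (left out, the last holds). Time passes only in rows, so rows that do not move let the fingers close. It gives the time, the measured TCP pose, the force and the opening at its end, in the units of the state.
- bot.read_state(): the state, without advancing time (a new reading comes with each control period).
- bot.read_camera(name): name is "side" or "top" or "wrist"; returns the picture (480x640x3 uint8, blue, green, red); there is no depth.
- bot.get_calibration(name): a dict with "fov_y" (degrees; the focal length in pixels is half the picture's height over the tangent of half this angle, whatever the lens; pixels are square), "cx", "cy" (the principal point, pixels), "R" (3x3) and "t" (3): a world point X has camera coordinates R X + t. Camera axes: x right, y down, z forward; pixel columns grow to the right and rows downward; lengths in m; the calibration is good to about 2 mm. The wrist camera is an equidistant fisheye: a pixel r from the principal point sees the ray r / f radians off the axis. A picture is of the moment at which its call begins: read the wrist's pose just before it. get_calibration takes no time and is no camera call; for the wrist camera it gives the pose at the moment of the call.
- bot.finish_job(): hands the job in, once; it reports no verdict.
The state is a dict: "time": time; "q": joint angles; "joint_vel": joint speeds; "joint_torque": joint torques, N m; "tool_pos": TCP position; "tcp_rot": TCP orientation; "wrist_force": force on the tool from outside, world axes, zero at the start; "torque": the same for the moment, N m; "width": opening from 0.0 (shut) to 1.0 (fully open).
Only numpy, scipy, OpenCV 4.12 (cv2) and the standard library are available. Lean on these libraries where they do the work, as an engineer would, in place of code of your own. Each camera call takes 0.05 s, during which the arm holds its last target. There are 200 camera calls.

## Working session

There is one attempt and no reset: what is moved stays moved. The work goes in short steps, Python scripts to look and compute and a tool call to move; the robot and the scene stay as the last step left them, time stands still between calls to the robot, and variables do not carry over. Pictures are saved under pics/ and viewed, about 8 in all and at most 12, crops included, and the job is handed in when it is done.

Besides the shell and the picture viewer there is one more tool, called as name(argument=value, ...) on one line, values as JSON. play_rows: Moves the arm, as the interface text tells. Its arguments: {"type":"object","properties":{"series":{"type":"array","items":{"type":"object","properties":{"translation":{"type":"array","items":{"type":"number"}},"spin":{"type":"number"}}}},"jaw":{"type":"number"},"force":{"type":"number"}},"required":["series"]}

```bash
mkdir -p pics; python3 - <<'E'
from workcell import bot
import cv2, numpy as np
np.set_printoptions(precision=4,suppress=True)
s=bot.read_state(); print(s)
for n in("side","top","wrist"):
    c=bot.get_calibration(n); print(n,c)
for n in("side","top"):
    cv2.imwrite(f"pics/{n}0.png",bot.read_camera(n))
E
```

```text
{'time': 0.0, 'q': array([ 1.2691,  0.2648,  1.6054, -0.    ,  1.2737, -0.0369]), 'joint_vel': array([-0.0005, -0.0008, -0.0009,  0.0016, -0.0008,  0.0001]), 'joint_torque': array([  0.001 , -51.5109, -36.731 ,  -0.0001,   0.0132,   0.    ]), 'tool_pos': array([0.1764, 0.6508, 0.2299]), 'tcp_rot': array([-0.4146, -3.1137,  0.0035]), 'wrist_force': array([ 0.0213,  0.0611, -0.0845]), 'torque': array([0.0316, 0.0009, 0.0041]), 'width': 1.0052201831570178}
side {'fov_y': 42.734660131491175, 'cx': 321.54795040605023, 'cy': 244.32811525792823, 'R': array([[ 0.9172, -0.398 , -0.0184],
       [-0.2646, -0.5742, -0.7748],
       [ 0.2978,  0.7155, -0.632 ]]), 't': array([-0.4991,  0.2736,  1.5922])}
top {'fov_y': 46.93498903455444, 'cx': 316.3825196488978, 'cy': 236.73178291335182, 'R': array([[ 0.0058, -0.9998,  0.019 ],
       [-0.9832, -0.0092, -0.1823],
       [ 0.1825, -0.0176, -0.9831]]), 't': array([-0.0571,  0.5808,  1.6295])}
wrist {'fov_y': 65.70646984690485, 'cx': 322.02088246613675, 'cy': 241.29236910581488, 'R': array([[ 0.2622,  0.965 , -0.0025],
       [ 0.9256, -0.2508,  0.2834],
       [ 0.2728, -0.0767, -0.959 ]]), 't': array([-0.6732, -0.0366,  0.379 ])}
```

View pics/side0.png

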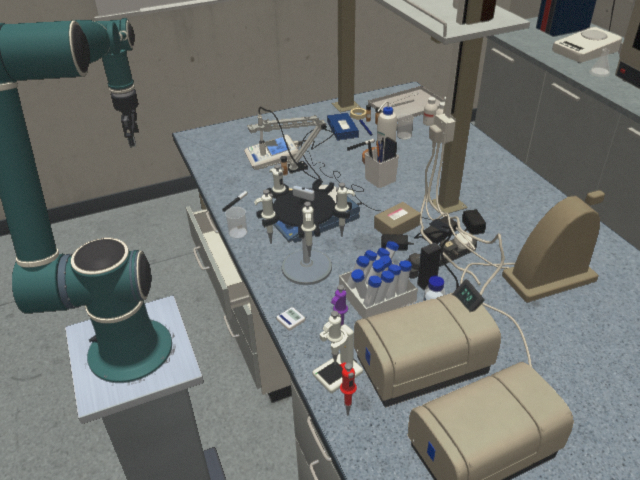

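View pics/top0.png

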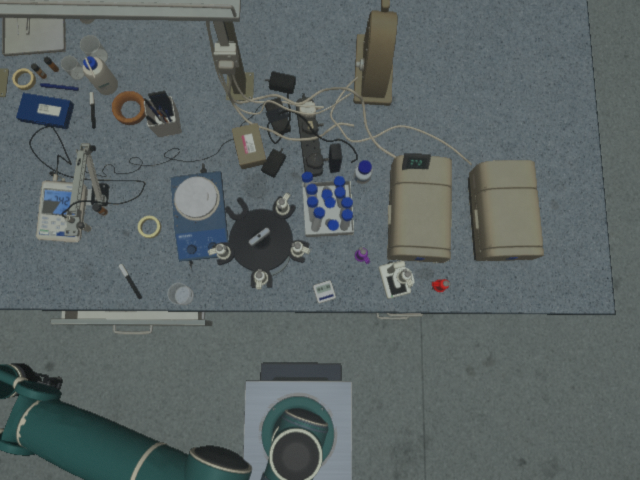

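Side view: carousel at about (305,210). The candidates are white (335,330), purple (338,302) and red (348,378). Top view: white in the stand at (403,277), purple (362,255), red (440,285). I choose the white one in the stand. The empty hook seems to be at top (240,207), pointing away and left. Next is a close crop to check.

```bash
cat > h.py <<'E'
from workcell import bot
import cv2, numpy as np
np.set_printoptions(precision=4,suppress=True)
def f(c): return 240/np.tan(np.radians(c["fov_y"]/2))
def proj(c,X):
    p=np.array(c["R"])@X+c["t"]; return f(c)*p[:2]/p[2]+[c["cx"],c["cy"]]
def plane(c,uv,z):
    d=np.array(c["R"]).T@np.array([(uv[0]-c["cx"])/f(c),(uv[1]-c["cy"])/f(c),1]); o=-np.array(c["R"]).T@c["t"]
    return o+d*(z-o[2])/d[2]
E
python3 - <<'E'
from h import *
i=cv2.imread("pics/top0.png");s=cv2.imread("pics/side0.png")
a=cv2.resize(i[185:305,195:335],None,fx=2.8,fy=2.8,interpolation=2)
b=cv2.resize(i[235:305,340:460],None,fx=3.3,fy=3.3,interpolation=2)
d=cv2.resize(s[285:415,290:390],None,fx=2.3,fy=2.3,interpolation=2)
o=np.zeros((600,800,3),np.uint8);o[:336,:392]=a;o[:231,400:796]=b;o[240:240+299,400:630]=d
e=cv2.resize(s[165:285,245:365],None,fx=2.1,fy=2.1,interpolation=2);o[340:592,:252]=e
cv2.imwrite("pics/crop.png",o)
E
```

```text
(no output)
```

View pics/crop.png

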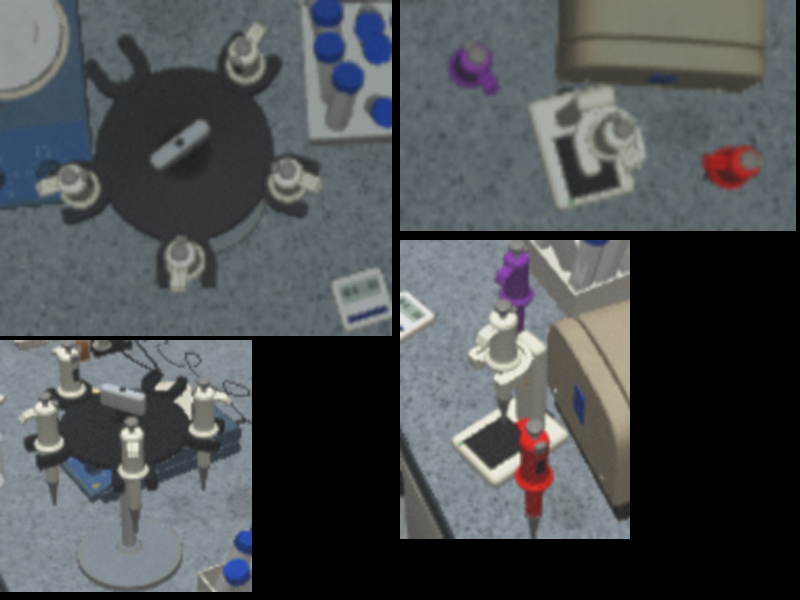

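```bash
python3 - <<'E'
from h import *
c=bot.get_calibration("top");s=bot.get_calibration("side")
A=lambda u,v:(195+u/2.8,185+v/2.8);B=lambda u,v:(340+(u-400)/3.3,235+v/3.3)
P=lambda n,uv,z,cc=c:print(n,plane(cc,uv,z))
P("grip",A(180,143),.286)
for n,p in dict(e1=(155,160),e2=(208,126)).items():P(n,A(*p),.286)
P("tip1",A(130,42),.23);P("tip2",A(93,78),.23)
for p in((245,48),(72,182),(179,248),(288,172)):P("hung btn",A(*p),.312)
P("btn",B(622,127),.222);P("rest tip",B(633,160),.194);P("collar",B(612,140),.148)
for p in((530,100),(613,83),(635,190),(558,207)):P("foot",B(*p),.018)
P("timer",A(362,298),.018);P("beaker",(181,294),.08)
P("purple",B(476,52),.1);P("red",B(745,158),.1)
P("side btn",(290+(505-400)/2.3,285+(308-240)/2.3),.222,s)
P("box corner front",B(560,85),.15)
E
```

```text
grip [0.5385 0.1007 0.286 ]
e1 [0.5222 0.1236 0.286 ]
e2 [0.555 0.075 0.286]
tip1 [0.6493 0.1571 0.23  ]
tip2 [0.6127 0.192  0.23  ]
hung btn [0.6239 0.0405 0.312 ]
hung btn [0.4967 0.1958 0.312 ]
hung btn [0.4371 0.097  0.312 ]
hung btn [ 0.5077 -0.0008  0.312 ]
btn [ 0.451  -0.2967  0.222 ]
rest tip [ 0.4268 -0.3104  0.194 ]
collar [ 0.4485 -0.3014  0.148 ]
foot [ 0.5    -0.2485  0.018 ]
foot [ 0.5167 -0.3268  0.018 ]
foot [ 0.4166 -0.3449  0.018 ]
foot [ 0.4004 -0.273   0.018 ]
timer [ 0.4181 -0.0785  0.018 ]
beaker [0.4022 0.3432 0.08  ]
purple [ 0.5319 -0.1898  0.1   ]
red [ 0.4388 -0.428   0.1   ]
side btn [ 0.451  -0.3039  0.222 ]
box corner front [ 0.4956 -0.2571  0.15  ]
```

The crop confirms the white pipette is in the stand, and the empty hook sits at about +38° world. Plan: grip the bar with the jaw axis at about -130° and turn +130..140° counterclockwise in one grip (q6 has room).

```bash
cat >> h.py <<'E'
from scipy.spatial.transform import Rotation as Ro
def yaw(s): # world heading of tool y, deg
    y=Ro.from_rotvec(s["tcp_rot"]).as_matrix()[:,1]; return np.degrees(np.arctan2(y[1],y[0]))
def rows(wps,s=None):
    """wps: list of (xyz,yaw_y deg,n rows). prints rows."""
    s=s or bot.read_state(); p=np.array(s["tool_pos"]);w=yaw(s)
    print("t %.2f"%s["time"],"at",p,"yaw %.1f"%w,"q6 %.2f"%s["q"][5],"F",s["wrist_force"],"w %.2f"%s["width"])
    for X,W,n in wps:
        X=np.array(X);d=(X-p)/n; sp=-(W-w)/5/n
        for k in range(n):
            a=np.radians(w); x=np.array([-np.sin(a),np.cos(a)]); y=np.array([np.cos(a),np.sin(a)])
            print("[%.3f,%.3f,%.3f] %.2f"%(d[:2]@x,d[:2]@y,-d[2],sp)); w-=sp*5
        p=X; print("--")
E
python3 - <<'E'
from h import *
s=bot.read_state()
rows([((.177,.651,.36),74.8,3),((.54,.10,.36),-5.2,16)],s)
E
```

```text
t 0.10 at [0.1765 0.6509 0.2301] yaw 74.8 q6 -0.04 F [ 0.3771  0.2927 -0.0961] w 1.00
[-0.000,0.000,-0.043] 0.00
[-0.000,0.000,-0.043] 0.00
[-0.000,0.000,-0.043] 0.00
--
[-0.031,-0.027,-0.000] 1.00
[-0.033,-0.024,-0.000] 1.00
[-0.035,-0.022,-0.000] 1.00
[-0.037,-0.018,-0.000] 1.00
[-0.038,-0.015,-0.000] 1.00
[-0.040,-0.012,-0.000] 1.00
[-0.040,-0.008,-0.000] 1.00
[-0.041,-0.005,-0.000] 1.00
[-0.041,-0.001,-0.000] 1.00
[-0.041,0.003,-0.000] 1.00
[-0.041,0.006,-0.000] 1.00
[-0.040,0.010,-0.000] 1.00
[-0.039,0.013,-0.000] 1.00
[-0.038,0.016,-0.000] 1.00
[-0.036,0.020,-0.000] 1.00
[-0.034,0.023,-0.000] 1.00
--
```

play_rows(series=[{"translation": [0, 0, -0.043], "spin": 0}, {"translation": [0, 0, -0.043], "spin": 0}, {"translation": [0, 0, -0.044], "spin": 0}, {"translation": [-0.031, -0.027, 0], "spin": 1}, {"translation": [-0.033, -0.024, 0], "spin": 1}], jaw=1, force=40)

```text
time: 0.6
tool_pos: [0.2224, 0.5839, 0.3633]
tcp_rot: [0.686, 3.065, 0.006]
wrist_force: [1.0, -0.4, -0.1]
width: 1.0
```

play_rows(series=[{"translation": [-0.035, -0.022, 0], "spin": 1}, {"translation": [-0.037, -0.018, 0], "spin": 1}, {"translation": [-0.038, -0.015, 0], "spin": 1}, {"translation": [-0.04, -0.012, 0], "spin": 1}, {"translation": [-0.04, -0.008, 0], "spin": 1}])

```text
time: 1.1
tool_pos: [0.3357, 0.4095, 0.3607]
tcp_rot: [-1.337, -2.843, 0.001]
wrist_force: [0.6, -0.2, 0.3]
width: 0.999
```

play_rows(series=[{"translation": [-0.041, -0.005, 0], "spin": 1}, {"translation": [-0.041, -0.001, 0], "spin": 1}, {"translation": [-0.041, 0.003, 0], "spin": 1}, {"translation": [-0.041, 0.006, 0], "spin": 1}, {"translation": [-0.04, 0.01, 0], "spin": 1}])

```text
time: 1.6
tool_pos: [0.4492, 0.2377, 0.3609]
tcp_rot: [-1.92, -2.486, 0.001]
wrist_force: [1.4, 0.1, -0.2]
width: 1.001
```

play_rows(series=[{"translation": [-0.039, 0.013, 0], "spin": 1}, {"translation": [-0.038, 0.016, 0], "spin": 1}, {"translation": [-0.036, 0.02, 0], "spin": 1}, {"translation": [-0.034, 0.023, 0], "spin": 1}, {"translation": [0, 0, 0], "spin": 1}])

```text
time: 2.1
tool_pos: [0.5413, 0.0978, 0.3601]
tcp_rot: [2.417, 2.005, -0.003]
wrist_force: [-0.7, 0.4, 0.8]
width: 1.001
```

play_rows(series=[{"translation": [0, 0, 0], "spin": 1}, {"translation": [0, 0, 0], "spin": 1}, {"translation": [0, 0, 0], "spin": 1}, {"translation": [0, 0, 0], "spin": 1}, {"translation": [0, 0, 0], "spin": 1}])

```text
time: 2.6
tool_pos: [0.5393, 0.1019, 0.3606]
tcp_rot: [-2.791, -1.441, 0.002]
wrist_force: [-0.4, 0.2, 0.1]
width: 1.003
```

```bash
python3 - <<'E'
from h import *
rows([])
c=bot.get_calibration("wrist"); cv2.imwrite("pics/w1.png",bot.read_camera("wrist"))
import pickle;pickle.dump(c,open("w1.pkl","wb")); print(-np.array(c["R"]).T@c["t"])
E
```

```text
t 2.60 at [0.5393 0.1019 0.3606] yaw -35.4 q6 0.76 F [-0.4184  0.1573  0.1375] w 1.00
[0.581  0.1602 0.5027]
```

View pics/w1.png

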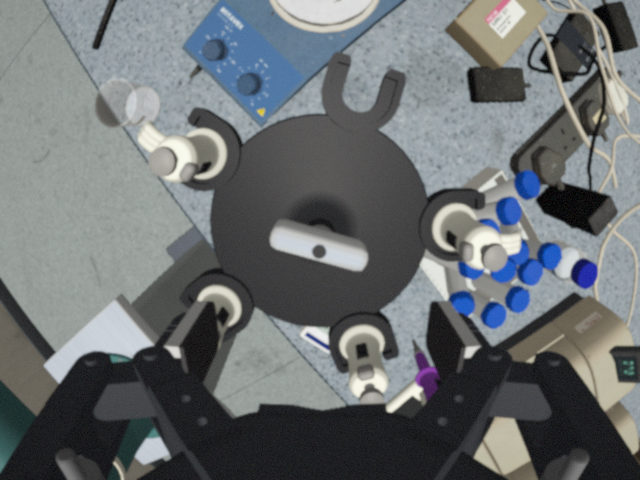

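Wrist view: the empty fork has its seat near (361,103), with prong tips at (341,58) and (396,77). The bar centre is at about (319,249), with ends at (275,234) and (365,262).

```bash
cat >> h.py <<'E'
def wplane(c,uv,z):
    d=np.array(uv)-[c["cx"],c["cy"]]; r=np.linalg.norm(d); th=r/f(c)
    v=np.array([*(d/r*np.sin(th)),np.cos(th)]); R=np.array(c["R"]); v=R.T@v; o=-R.T@c["t"]
    return o+v*(z-o[2])/v[2]
E
python3 - <<'E'
from h import *
import pickle;c=pickle.load(open("w1.pkl","rb"))
for n,uv,z in(("bar",(319,251),.286),("e1",(273,234),.286),("e2",(366,263),.286),("seat",(361,103),.23),("t1",(341,58),.23),("t2",(396,77),.23),("b1",(170,162),.312),("b4",(492,257),.312),("b3",(371,397),.312)):print(n,wplane(c,uv,z))
rows([((.54,.10,.36),-130,19)])
E
```

```text
bar [0.5387 0.104  0.286 ]
e1 [0.5222 0.1291 0.286 ]
e2 [0.558  0.0807 0.286 ]
seat [0.6175 0.1631 0.23  ]
t1 [0.6251 0.1988 0.23  ]
t2 [0.6504 0.1649 0.23  ]
b1 [0.5073 0.1982 0.312 ]
b4 [0.6236 0.049  0.312 ]
b3 [0.5125 0.0082 0.312 ]
t 2.65 at [0.5393 0.102  0.3606] yaw -35.6 q6 0.76 F [-0.5598 -0.3015 -0.4416] w 1.00
[-0.000,0.000,0.000] 0.99
[-0.000,0.000,0.000] 0.99
[-0.000,0.000,0.000] 0.99
[-0.000,0.000,0.000] 0.99
[-0.000,0.000,0.000] 0.99
[-0.000,0.000,0.000] 0.99
[-0.000,0.000,0.000] 0.99
[0.000,0.000,0.000] 0.99
[0.000,0.000,0.000] 0.99
[0.000,0.000,0.000] 0.99
[0.000,0.000,0.000] 0.99
[0.000,0.000,0.000] 0.99
[0.000,0.000,0.000] 0.99
[0.000,0.000,0.000] 0.99
[0.000,0.000,0.000] 0.99
[0.000,0.000,0.000] 0.99
[0.000,0.000,0.000] 0.99
[0.000,0.000,0.000] 0.99
[0.000,0.000,0.000] 0.99
--
```

play_rows(series=[{"translation": [0, 0, 0], "spin": 1}, {"translation": [0, 0, 0], "spin": 1}, {"translation": [0, 0, 0], "spin": 1}, {"translation": [0, 0, 0], "spin": 1}, {"translation": [0, 0, 0], "spin": 1}])

```text
time: 3.15
tool_pos: [0.5393, 0.102, 0.3608]
tcp_rot: [-3.036, -0.806, 0.001]
wrist_force: [0.2, 1.3, -1.3]
width: 0.999
```

play_rows(series=[{"translation": [0, 0, 0], "spin": 1}, {"translation": [0, 0, 0], "spin": 1}, {"translation": [0, 0, 0], "spin": 1}, {"translation": [0, 0, 0], "spin": 1}, {"translation": [0, 0, 0], "spin": 1}])

```text
time: 3.65
tool_pos: [0.5393, 0.102, 0.3607]
tcp_rot: [3.139, 0.129, -0.001]
wrist_force: [-0.0, 0.9, -0.0]
width: 1.002
```

play_rows(series=[{"translation": [0, 0, 0], "spin": 1}, {"translation": [0, 0, 0], "spin": 1}, {"translation": [0, 0, 0], "spin": 1}, {"translation": [0, 0, 0], "spin": 1}, {"translation": [0, 0, 0], "spin": 1}])

```text
time: 4.15
tool_pos: [0.5393, 0.102, 0.3608]
tcp_rot: [3.092, -0.553, -0.001]
wrist_force: [-0.4, -1.5, -0.2]
width: 0.997
```

play_rows(series=[{"translation": [0, 0, 0], "spin": 1}, {"translation": [0, 0, 0], "spin": 1}, {"translation": [0, 0, 0], "spin": 1}, {"translation": [0, 0, 0], "spin": 1}, {"translation": [0, 0, 0.02], "spin": 0}])

```text
time: 4.65
tool_pos: [0.541, 0.1023, 0.3439]
tcp_rot: [-2.948, 1.078, -0.007]
wrist_force: [0.7, 0.6, 0.3]
width: 1.001
```

play_rows(series=[{"translation": [0, 0, 0.03], "spin": 0}, {"translation": [0, 0, 0.03], "spin": 0}, {"translation": [0, 0, 0.027], "spin": 0}, {"translation": [0, 0, 0], "spin": 0}])

```text
time: 5.05
tool_pos: [0.5361, 0.1016, 0.249]
tcp_rot: [2.947, -1.075, -0.013]
wrist_force: [-0.3, -0.3, -0.3]
width: 0.999
```

play_rows(series=[{"translation": [0, 0, 0], "spin": 0}, {"translation": [0, 0, 0], "spin": 0}, {"translation": [0, 0, 0], "spin": 0}, {"translation": [0, 0, 0], "spin": 0}, {"translation": [0, 0, 0], "spin": 0}], jaw=-1, force=40)

```text
time: 5.55
tool_pos: [0.5404, 0.1022, 0.2559]
tcp_rot: [-2.949, 1.079, -0.004]
wrist_force: [-1.0, 1.1, 3.3]
width: 0.219
```

```bash
python3 - <<'E'
from h import *
rows([])
E
```

```text
t 5.55 at [0.5404 0.1022 0.2559] yaw -130.2 q6 2.41 F [-0.9949  1.1398  3.2887] w 0.22
```

play_rows(series=[{"translation": [0, 0, 0], "spin": 0}, {"translation": [0, 0, 0], "spin": 0}, {"translation": [0, 0, 0], "spin": -0.4}, {"translation": [0, 0, 0], "spin": -0.8}, {"translation": [0, 0, 0], "spin": -1}])

```text
time: 6.05
tool_pos: [0.5408, 0.1026, 0.2559]
tcp_rot: [-3.039, 0.786, -0.005]
wrist_force: [0.2, 1.7, 5.7]
width: 0.218
```

play_rows(series=[{"translation": [0, 0, 0], "spin": -1}, {"translation": [0, 0, 0], "spin": -1}, {"translation": [0, 0, 0], "spin": -1}, {"translation": [0, 0, 0], "spin": -1}, {"translation": [0, 0, 0], "spin": -1}])

```text
time: 6.55
tool_pos: [0.5413, 0.1038, 0.256]
tcp_rot: [-3.136, 0.109, -0.007]
wrist_force: [2.9, 4.3, 4.9]
width: 0.219
```

play_rows(series=[{"translation": [0, 0, 0], "spin": -1}, {"translation": [0, 0, 0], "spin": -1}, {"translation": [0, 0, 0], "spin": -1}, {"translation": [0, 0, 0], "spin": -1}, {"translation": [0, 0, 0], "spin": -1}])

```text
time: 7.05
tool_pos: [0.5413, 0.105, 0.2559]
tcp_rot: [-3.084, -0.572, -0.009]
wrist_force: [3.6, 8.9, 4.0]
width: 0.219
```

play_rows(series=[{"translation": [0, 0, 0], "spin": -1}, {"translation": [0, 0, 0], "spin": -1}, {"translation": [0, 0, 0], "spin": -1}, {"translation": [0, 0, 0], "spin": -1}, {"translation": [0, 0, 0], "spin": -1}])

```text
time: 7.55
tool_pos: [0.5407, 0.1062, 0.2559]
tcp_rot: [-2.886, -1.226, -0.01]
wrist_force: [1.3, 12.6, 5.1]
width: 0.215
```

```bash
python3 - <<'E'
from h import *
rows([])
E
```

```text
t 7.55 at [0.5407 0.1062 0.2559] yaw -44.0 q6 0.91 F [ 1.2598 12.6426  5.1238] w 0.21
```

play_rows(series=[{"translation": [0.003, -0.003, 0], "spin": -1}, {"translation": [0, 0, 0], "spin": -1}, {"translation": [0, 0, 0], "spin": -1}, {"translation": [0, 0, 0], "spin": -1}, {"translation": [0, 0, 0], "spin": -1}])

```text
time: 8.05
tool_pos: [0.5397, 0.107, 0.2559]
tcp_rot: [-2.557, -1.824, -0.003]
wrist_force: [-2.6, 1.5, 7.0]
width: 0.218
```

play_rows(series=[{"translation": [0, 0, 0], "spin": -1}, {"translation": [0, 0, 0], "spin": -1}, {"translation": [0, 0, 0], "spin": -0.8}, {"translation": [0, 0, 0], "spin": -0.6}, {"translation": [0, 0, 0], "spin": -0.2}])

```text
time: 8.55
tool_pos: [0.5388, 0.1073, 0.2559]
tcp_rot: [-2.241, -2.199, -0.001]
wrist_force: [-5.4, 3.4, 8.9]
width: 0.216
```

play_rows(series=[{"translation": [0, 0, 0], "spin": 0}, {"translation": [0, 0, 0], "spin": 0}])

```text
time: 8.75
tool_pos: [0.5388, 0.1073, 0.2559]
tcp_rot: [-2.242, -2.198, -0.001]
wrist_force: [-4.7, 3.4, 9.1]
width: 0.219
```

```bash
python3 - <<'E'
from h import *
rows([])
E
```

```text
t 8.75 at [0.5388 0.1073 0.2559] yaw -1.2 q6 0.17 F [-4.6983  3.3861  9.0557] w 0.22
```

play_rows(series=[{"translation": [0, 0, 0], "spin": 0}, {"translation": [0, 0, 0], "spin": 0}, {"translation": [0, 0, 0], "spin": 0}, {"translation": [0, 0, -0.02], "spin": 0}, {"translation": [0, 0, -0.03], "spin": 0}], jaw=1)

```text
time: 9.25
tool_pos: [0.5378, 0.1059, 0.3017]
tcp_rot: [-2.242, -2.196, 0.008]
wrist_force: [0.7, -0.2, 0.8]
width: 0.994
```

play_rows(series=[{"translation": [0, 0, -0.035], "spin": 0}, {"translation": [0, 0, -0.035], "spin": 0}, {"translation": [0, 0, 0], "spin": 0}, {"translation": [0, 0, 0], "spin": 0}])

```text
time: 9.65
tool_pos: [0.54, 0.1062, 0.3751]
tcp_rot: [2.243, 2.198, 0.002]
wrist_force: [-0.4, 0.2, -0.6]
width: 1.003
```

```bash
python3 - <<'E'
from h import *
c=bot.get_calibration("wrist"); cv2.imwrite("pics/w2.png",bot.read_camera("wrist"))
import pickle;pickle.dump(c,open("w2.pkl","wb"))
rows([])
E
```

```text
t 9.70 at [0.5393 0.1061 0.3734] yaw -1.2 q6 0.17 F [ 0.2656 -0.4333 -0.1312] w 1.00
```

View pics/w2.png

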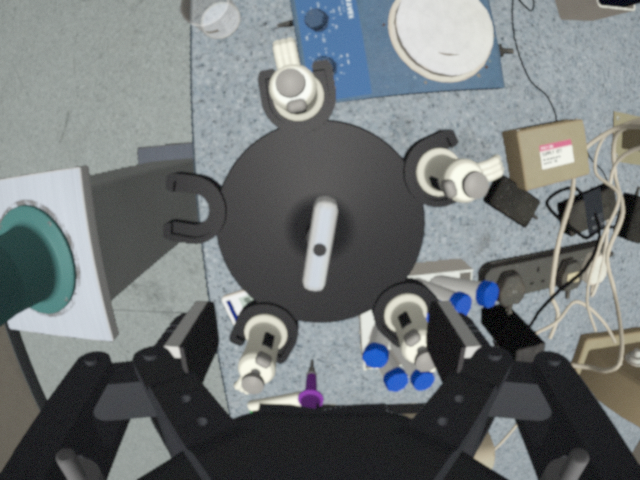

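Hook now faces the robot (image left): prong tips at (177,181) and (172,232), slot bottom at about (210,208). All four other pipettes are hanging.

```bash
python3 - <<'E'
from h import *
import pickle;c=pickle.load(open("w2.pkl","rb"))
for n,uv,z in(("bar",(320,247),.286),("e1",(326,198),.286),("e2",(314,291),.286),("slot bottom",(210,209),.23),("t1",(174,181),.23),("t2",(168,232),.23),("c1",(293,103),.238),("c2",(442,170),.238),("c3",(407,300),.238),("c4",(267,322),.238)):print(n,wplane(c,uv,z))
i=cv2.imread("pics/w2.png")
o=np.hstack([cv2.resize(i[165:250,150:235],None,fx=4.7,fy=4.7,interpolation=2),cv2.resize(i[190:300,265:375],(400,400),interpolation=2)[:399]]);cv2.imwrite("pics/w2c.png",o)
rows([((.45,-.30,.40),-1.2-60,12)])
E
```

```text
bar [0.5389 0.1057 0.286 ]
e1 [0.5434 0.1379 0.286 ]
e2 [0.5341 0.0744 0.286 ]
slot bottom [0.4498 0.1223 0.23  ]
t1 [0.4203 0.147  0.23  ]
t2 [0.4097 0.104  0.23  ]
c1 [0.521  0.2022 0.238 ]
c2 [0.6345 0.151  0.238 ]
c3 [0.6108 0.042  0.238 ]
c4 [0.4914 0.0242 0.238 ]Traceback (most recent call last):
  File "<stdin>", line 5, in <module>
    return _nx.concatenate(arrs, 1, dtype=dtype, casting=casting)
           ~~~~~~~~~~~~~~~^^^^^^^^^^^^^^^^^^^^^^^^^^^^^^^^^^^^^^^
ValueError: all the input array dimensions except for the concatenation axis must match exactly, but along dimension 0, the array at index 0 has size 400 and the array at index 1 has size 399
```

```bash
python3 - <<'E'
from h import *
rows([((.45,-.30,.36),-71.2,14)])
E
```

```text
t 9.70 at [0.5393 0.1061 0.3734] yaw -1.2 q6 0.17 F [ 0.2656 -0.4333 -0.1312] w 1.00
[-0.029,-0.006,0.001] 1.00
[-0.030,-0.003,0.001] 1.00
[-0.030,-0.001,0.001] 1.00
[-0.030,0.002,0.001] 1.00
[-0.029,0.005,0.001] 1.00
[-0.029,0.007,0.001] 1.00
[-0.028,0.010,0.001] 1.00
[-0.027,0.012,0.001] 1.00
[-0.026,0.014,0.001] 1.00
[-0.025,0.017,0.001] 1.00
[-0.023,0.019,0.001] 1.00
[-0.021,0.021,0.001] 1.00
[-0.020,0.022,0.001] 1.00
[-0.018,0.024,0.001] 1.00
--
```

play_rows(series=[{"translation": [-0.029, -0.006, 0.001], "spin": 1}, {"translation": [-0.03, -0.003, 0.001], "spin": 1}, {"translation": [-0.03, -0.001, 0.001], "spin": 1}, {"translation": [-0.03, 0.002, 0.001], "spin": 1}, {"translation": [-0.029, 0.005, 0.001], "spin": 1}])

```text
time: 10.2
tool_pos: [0.5062, -0.0405, 0.3666]
tcp_rot: [-2.667, -1.655, 0.005]
wrist_force: [1.2, 0.3, -0.8]
width: 0.999
```

play_rows(series=[{"translation": [-0.029, 0.007, 0.001], "spin": 1}, {"translation": [-0.028, 0.01, 0.001], "spin": 1}, {"translation": [-0.027, 0.012, 0.001], "spin": 1}, {"translation": [-0.026, 0.014, 0.001], "spin": 1}, {"translation": [-0.025, 0.017, 0.001], "spin": 1}])

```text
time: 10.7
tool_pos: [0.4747, -0.1858, 0.3616]
tcp_rot: [-2.962, -1.038, 0.005]
wrist_force: [-0.3, 0.1, -0.3]
width: 1.001
```

play_rows(series=[{"translation": [-0.023, 0.019, 0.001], "spin": 1}, {"translation": [-0.021, 0.021, 0.001], "spin": 1}, {"translation": [-0.02, 0.022, 0.001], "spin": 1}, {"translation": [-0.018, 0.024, 0.001], "spin": 1}, {"translation": [0, 0, 0], "spin": 0}])

```text
time: 11.2
tool_pos: [0.4488, -0.3039, 0.357]
tcp_rot: [-3.098, -0.506, 0.007]
wrist_force: [-0.5, 1.0, -0.8]
width: 0.999
```

```bash
python3 - <<'E'
from h import *
c=bot.get_calibration("wrist"); cv2.imwrite("pics/w3.png",bot.read_camera("wrist"))
import pickle;pickle.dump(c,open("w3.pkl","wb"))
rows([])
E
```

```text
t 11.25 at [ 0.4493 -0.3023  0.3574] yaw -71.3 q6 0.61 F [ 0.3328 -0.2847 -0.1776] w 1.00
```

View pics/w3.png

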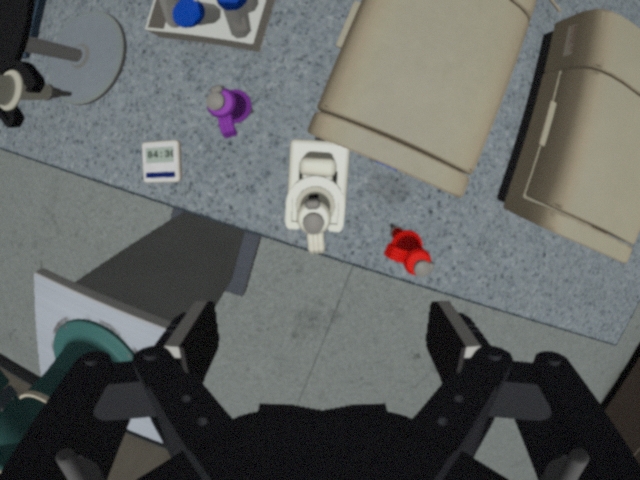

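White pipette in the stand: button (314,221), rest tip (316,249), column top centre (319,165).

```bash
python3 - <<'E'
from h import *
import pickle;c=pickle.load(open("w3.pkl","rb"))
for n,uv,z in(("btn",(314,221),.222),("rest",(316,249),.197),("col",(319,165),.142),("collar",(318,198),.148),("f1",(292,141),.018),("f2",(350,143),.018)):print(n,wplane(c,uv,z))
E
```

```text
btn [ 0.4524 -0.2963  0.222 ]
rest [ 0.4237 -0.3069  0.197 ]
col [ 0.4875 -0.2877  0.142 ]
collar [ 0.4577 -0.2967  0.148 ]
f1 [ 0.4959 -0.2471  0.018 ]
f2 [ 0.517  -0.3184  0.018 ]
```

```bash
python3 - <<'E'
from h import *
import pickle;w=pickle.load(open("w3.pkl","rb"))
c=bot.get_calibration("top");s=bot.get_calibration("side")
for z in(0,.1,.14,.18,.22):print(z,plane(s,(360,327),z)[:2],plane(c,(390,258),z)[:2],wplane(w,(312,131),z)[:2],"ridge",plane(c,(391,247),z)[:2],wplane(w,(322,107),z)[:2])
rows([((.4535,-.2967,.16),-72,5)])
E
```

```text
0 [ 0.58   -0.1756] [ 0.5257 -0.2845] [ 0.5161 -0.2669] ridge [ 0.5606 -0.2883] [ 0.5509 -0.2692]
0.1 [ 0.5366 -0.2587] [ 0.511  -0.2692] [ 0.5164 -0.2698] ridge [ 0.5439 -0.2728] [ 0.5442 -0.2717]
0.14 [ 0.5193 -0.292 ] [ 0.5051 -0.2631] [ 0.5165 -0.271 ] ridge [ 0.5372 -0.2666] [ 0.5415 -0.2727]
0.18 [ 0.502  -0.3252] [ 0.4992 -0.257 ] [ 0.5166 -0.2722] ridge [ 0.5305 -0.2604] [ 0.5389 -0.2737]
0.22 [ 0.4846 -0.3585] [ 0.4933 -0.2508] [ 0.5167 -0.2734] ridge [ 0.5238 -0.2542] [ 0.5362 -0.2747]
t 11.25 at [ 0.4493 -0.3023  0.3574] yaw -71.3 q6 0.61 F [ 0.3328 -0.2847 -0.1776] w 1.00
[0.001,-0.001,0.039] 0.03
[0.001,-0.001,0.039] 0.03
[0.001,-0.001,0.039] 0.03
[0.001,-0.001,0.039] 0.03
[0.001,-0.001,0.039] 0.03
--
```

play_rows(series=[{"translation": [0.003, -0.002, 0.03], "spin": 0.1}, {"translation": [0.003, -0.002, 0.045], "spin": 0}, {"translation": [0, 0, 0.045], "spin": 0}, {"translation": [0, 0, 0.045], "spin": 0}, {"translation": [0, 0, 0.031], "spin": 0}])

```text
time: 11.75
tool_pos: [0.453, -0.2928, 0.1595]
tcp_rot: [-3.096, -0.503, 0.006]
wrist_force: [0.3, -0.7, 0.6]
width: 1.002
```

play_rows(series=[{"translation": [0, 0, 0], "spin": 0}, {"translation": [0, 0, 0], "spin": 0}, {"translation": [0, 0, 0], "spin": 0}, {"translation": [0, 0, 0], "spin": 0}, {"translation": [0, 0, 0], "spin": 0}], jaw=-1, force=30)

```text
time: 12.25
tool_pos: [0.4566, -0.2967, 0.167]
tcp_rot: [3.099, 0.5, 0.005]
wrist_force: [-0.3, 1.4, 5.7]
width: 0.306
```

play_rows(series=[{"translation": [0, 0, 0], "spin": 0}, {"translation": [0, 0, 0], "spin": 0}])

```text
time: 12.45
tool_pos: [0.4566, -0.2967, 0.167]
tcp_rot: [3.099, 0.5, 0.005]
wrist_force: [0.2, 1.5, 7.0]
width: 0.304
```

```bash
python3 - <<'E'
from h import *
c=bot.get_calibration("wrist"); w=bot.read_camera("wrist");s=bot.read_camera("side")
cv2.imwrite("pics/w4.png",np.hstack([w[60:420:,140:500],cv2.resize(s[290:410,290:410],(360,360),interpolation=2)]))
import pickle;pickle.dump(c,open("w4.pkl","wb"))
rows([])
E
```

```text
t 12.55 at [ 0.4566 -0.2967  0.167 ] yaw -71.7 q6 0.63 F [0.2228 1.5263 6.308 ] w 0.31
```

View pics/w4.png

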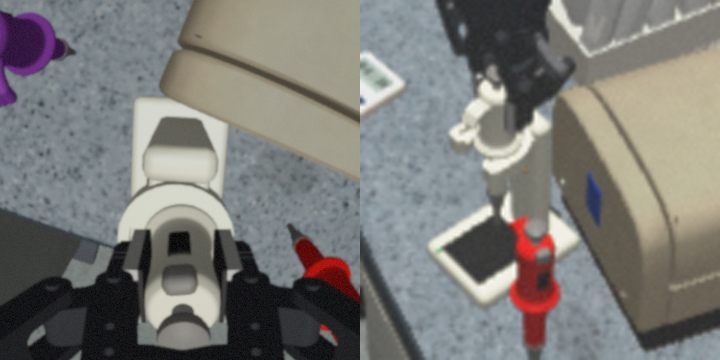

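Pipette is gripped (opening 0.30, about 26 mm); the fork ring is centred near full-frame pixel (315,297).

```bash
python3 - <<'E'
from h import *
import pickle;c=pickle.load(open("w4.pkl","rb"))
for n,uv,z in(("ringback",(316,243),.145),("ringL",(258,297),.145),("ringR",(372,297),.145),("btn",(320,388),.222),("black",(319,303),.16)):print(n,wplane(c,uv,z))
p=(.4566,-.2967)
rows([((*p,.297),-71.7,4),((.375,.125,.297),-98.7,11),((.430,.117,.297),-98.7,5)])
E
```

```text
ringback [ 0.4774 -0.2874  0.145 ]
ringL [ 0.4422 -0.2689  0.145 ]
ringR [ 0.4597 -0.3219  0.145 ]
btn [ 0.4574 -0.296   0.222 ]
black [ 0.4556 -0.296   0.16  ]
t 12.55 at [ 0.4566 -0.2967  0.167 ] yaw -71.7 q6 0.63 F [0.2228 1.5263 6.308 ] w 0.31
[-0.000,-0.000,-0.032] 0.00
[-0.000,-0.000,-0.032] 0.00
[-0.000,-0.000,-0.032] 0.00
[-0.000,-0.000,-0.032] 0.00
--
[0.005,-0.039,-0.000] 0.49
[0.003,-0.039,-0.000] 0.49
[0.002,-0.039,-0.000] 0.49
[-0.000,-0.039,-0.000] 0.49
[-0.002,-0.039,-0.000] 0.49
[-0.003,-0.039,-0.000] 0.49
[-0.005,-0.039,-0.000] 0.49
[-0.007,-0.038,-0.000] 0.49
[-0.008,-0.038,-0.000] 0.49
[-0.010,-0.038,-0.000] 0.49
[-0.012,-0.037,-0.000] 0.49
--
[0.011,-0.000,-0.000] -0.00
[0.011,-0.000,-0.000] -0.00
[0.011,-0.000,-0.000] -0.00
[0.011,-0.000,-0.000] -0.00
[0.011,-0.000,-0.000] -0.00
--
```

play_rows(series=[{"translation": [0, 0, -0.015], "spin": 0}, {"translation": [0, 0, -0.025], "spin": 0}, {"translation": [0, 0, -0.03], "spin": 0}, {"translation": [0, 0, -0.03], "spin": 0}, {"translation": [0, 0, -0.02], "spin": 0}])

```text
time: 13.05
tool_pos: [0.4556, -0.2964, 0.2879]
tcp_rot: [3.099, 0.5, 0.004]
wrist_force: [0.6, 0.1, -1.3]
width: 0.307
```

```bash
python3 - <<'E'
from h import *
rows([((.38,.13,.285),-98.7,12)])
E
```

```text
t 13.05 at [ 0.4556 -0.2964  0.2879] yaw -71.7 q6 0.63 F [ 0.5551  0.1149 -1.2541] w 0.31
[0.005,-0.036,0.000] 0.45
[0.004,-0.036,0.000] 0.45
[0.002,-0.036,0.000] 0.45
[0.001,-0.036,0.000] 0.45
[-0.000,-0.036,0.000] 0.45
[-0.002,-0.036,0.000] 0.45
[-0.003,-0.036,0.000] 0.45
[-0.005,-0.036,0.000] 0.45
[-0.006,-0.036,0.000] 0.45
[-0.008,-0.035,0.000] 0.45
[-0.009,-0.035,0.000] 0.45
[-0.010,-0.035,0.000] 0.45
--
```

play_rows(series=[{"translation": [-0.002, -0.026, 0], "spin": 0.45}, {"translation": [-0.002, -0.036, 0], "spin": 0.45}, {"translation": [-0.002, -0.036, 0], "spin": 0.45}, {"translation": [-0.002, -0.036, 0], "spin": 0.45}, {"translation": [-0.002, -0.036, 0], "spin": 0.45}])

```text
time: 13.55
tool_pos: [0.4048, -0.1322, 0.2852]
tcp_rot: [3.135, 0.19, 0.001]
wrist_force: [0.3, 0.9, -1.0]
width: 0.306
```

play_rows(series=[{"translation": [-0.002, -0.036, 0], "spin": 0.45}, {"translation": [-0.003, -0.036, 0], "spin": 0.45}, {"translation": [-0.003, -0.036, 0], "spin": 0.45}, {"translation": [-0.003, -0.036, 0], "spin": 0.45}, {"translation": [-0.003, -0.036, 0], "spin": 0.45}])

```text
time: 14.05
tool_pos: [0.383, 0.0469, 0.2854]
tcp_rot: [3.139, -0.118, 0.003]
wrist_force: [0.5, 0.6, -2.0]
width: 0.306
```

play_rows(series=[{"translation": [-0.004, -0.036, 0], "spin": 0.45}, {"translation": [-0.004, -0.03, 0], "spin": 0.45}, {"translation": [0, -0.012, 0], "spin": 0}, {"translation": [0, 0, 0], "spin": 0}])

```text
time: 14.45
tool_pos: [0.3834, 0.125, 0.2849]
tcp_rot: [3.133, -0.232, 0.001]
wrist_force: [-0.2, -1.0, -1.5]
width: 0.307
```

```bash
python3 - <<'E'
from h import *
c=bot.get_calibration("wrist"); w=bot.read_camera("wrist");t=bot.read_camera("top")
cv2.imwrite("pics/w5.png",np.hstack([w[0:480,120:520],cv2.resize(t[190:310,200:300],(400,480),interpolation=2)]))
import pickle;pickle.dump(c,open("w5.pkl","wb"))
rows([((.4342,.1215,.285),-98.5,5)])
E
```

```text
t 14.55 at [0.3834 0.1235 0.2845] yaw -98.6 q6 1.97 F [ 0.0031  1.0271 -1.2985] w 0.31
[0.010,-0.001,-0.000] -0.00
[0.010,-0.001,-0.000] -0.00
[0.010,-0.001,-0.000] -0.00
[0.010,-0.001,-0.000] -0.00
[0.010,-0.001,-0.000] -0.00
--
```

View pics/w5.png

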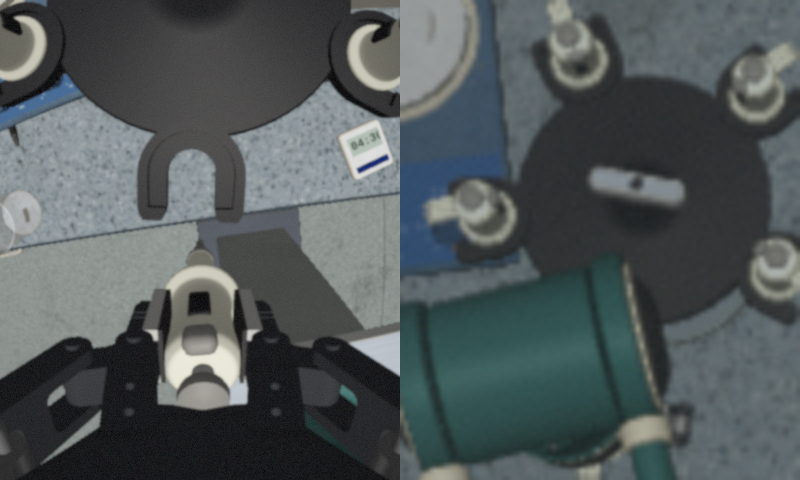

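Wrist: slot edges at full-frame x≈287 and 336, round end at y≈148, so the seat is at about (311.5,173). The pipette is upright in the jaws.

```bash
python3 - <<'E'
from h import *
import pickle;c=pickle.load(open("w5.pkl","rb"))
for n,uv,z in(("seat",(311.5,173),.23),("slotmouth",(311.5,212),.23),("L",(287,180),.23),("R",(336,180),.23),("end",(311,148),.23),("btn",(324,390),.335),("black",(320,303),.278),("nozzle tip",(320,245),.157)):print(n,wplane(c,uv,z))
E
```

```text
seat [0.4353 0.1225 0.23  ]
slotmouth [0.4144 0.1258 0.23  ]
L [0.4336 0.136  0.23  ]
R [0.4297 0.1102 0.23  ]
end [0.4486 0.1208 0.23  ]
btn [0.3798 0.1246 0.335 ]
black [0.383  0.1256 0.278 ]
nozzle tip [0.3733 0.1277 0.157 ]
```

play_rows(series=[{"translation": [0, -0.006, 0], "spin": 0}, {"translation": [0.012, 0, 0], "spin": 0}, {"translation": [0.015, 0, 0], "spin": 0}, {"translation": [0.015, 0, 0], "spin": 0}, {"translation": [0.01, 0, 0], "spin": 0}])

```text
time: 15.05
tool_pos: [0.4376, 0.1214, 0.2841]
tcp_rot: [3.132, -0.239, 0.0]
wrist_force: [-0.6, -0.2, -0.9]
width: 0.307
```

play_rows(series=[{"translation": [0, 0, 0.008], "spin": 0}, {"translation": [0, 0, 0.008], "spin": 0}, {"translation": [0, 0, 0.004], "spin": 0}, {"translation": [0, 0, 0], "spin": 0}, {"translation": [0, 0, 0], "spin": 0}])

```text
time: 15.55
tool_pos: [0.4352, 0.1223, 0.2641]
tcp_rot: [3.133, -0.237, -0.001]
wrist_force: [-0.2, 0.1, -1.7]
width: 0.306
```

```bash
python3 - <<'E'
from h import *
c=bot.get_calibration("wrist"); w=bot.read_camera("wrist");s=bot.read_camera("side")
cv2.imwrite("pics/w6.png",np.hstack([w[0:480,120:520],cv2.resize(s[150:270,240:340],(400,480),interpolation=2)]))
rows([])
E
```

```text
t 15.65 at [0.4356 0.1223 0.2646] yaw -98.7 q6 1.94 F [ 0.5685 -0.8938 -0.4992] w 0.31
```

View pics/w6.png

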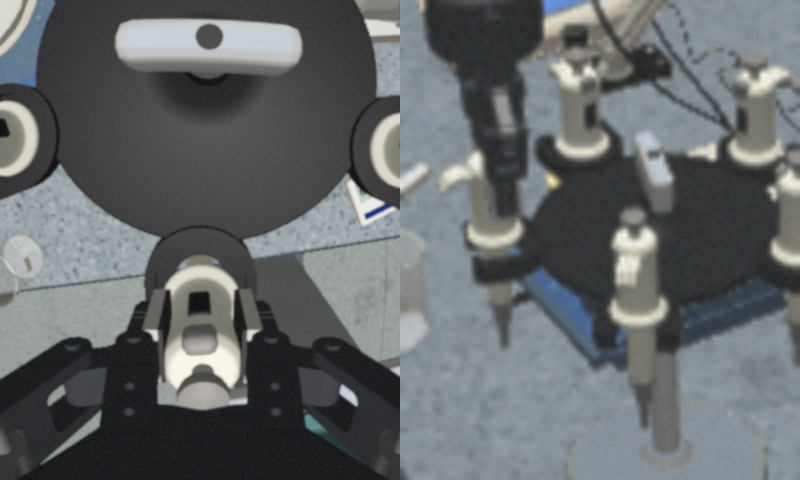

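The pipette is centred over the fork (fork outline centre about x=201, pipette about x=201 in the crop). I'll lower it slowly now.

play_rows(series=[{"translation": [0, 0, 0.003], "spin": 0}, {"translation": [0, 0, 0.003], "spin": 0}, {"translation": [0, 0, 0.001], "spin": 0}, {"translation": [0, 0, 0], "spin": 0}])

```text
time: 16.05
tool_pos: [0.436, 0.1223, 0.2573]
tcp_rot: [-3.132, 0.238, -0.001]
wrist_force: [0.9, 1.2, -1.5]
width: 0.304
```

play_rows(series=[{"translation": [0, 0, 0.001], "spin": 0}, {"translation": [0, 0, 0.001], "spin": 0}, {"translation": [0, 0, 0], "spin": 0}])

```text
time: 16.35
tool_pos: [0.4363, 0.1224, 0.2569]
tcp_rot: [-3.132, 0.238, -0.003]
wrist_force: [-0.7, -0.1, 5.4]
width: 0.306
```

play_rows(series=[{"translation": [0, 0, 0], "spin": 0}, {"translation": [0, 0, 0], "spin": 0}, {"translation": [0, 0, 0], "spin": 0}, {"translation": [0, 0, 0], "spin": 0}], jaw=0.2)

```text
time: 16.75
tool_pos: [0.4354, 0.1221, 0.2549]
tcp_rot: [3.132, -0.237, -0.001]
wrist_force: [0.0, 0.2, 0.4]
width: 0.597
```

play_rows(series=[{"translation": [0, 0, -0.01], "spin": 0}, {"translation": [0, 0, -0.02], "spin": 0}, {"translation": [0, 0, -0.03], "spin": 0}, {"translation": [0, 0, -0.04], "spin": 0}, {"translation": [0, 0, -0.04], "spin": 0}])

```text
time: 17.25
tool_pos: [0.4352, 0.1221, 0.397]
tcp_rot: [3.132, -0.238, -0.001]
wrist_force: [1.1, -0.1, 0.2]
width: 0.599
```

play_rows(series=[{"translation": [0, 0, -0.02], "spin": 0}, {"translation": [0, 0, 0], "spin": 0}, {"translation": [0, 0, 0], "spin": 0}, {"translation": [0, 0, 0], "spin": 0}])

```text
time: 17.65
tool_pos: [0.435, 0.122, 0.4136]
tcp_rot: [3.132, -0.237, -0.004]
wrist_force: [-0.1, 0.7, -0.0]
width: 0.598
```

```bash
python3 - <<'E'
from h import *
c=bot.get_calibration("wrist"); w=bot.read_camera("wrist");s=bot.read_camera("side")
import pickle;pickle.dump(c,open("w7.pkl","wb"))
cv2.imwrite("pics/w7.png",np.hstack([w[0:480,120:520],cv2.resize(s[150:270,240:340],(400,480),interpolation=2)]))
rows([])
E
```

```text
t 17.75 at [0.4349 0.122  0.4134] yaw -98.7 q6 1.94 F [ 0.0337 -0.4304 -0.0479] w 0.60
```

View pics/w7.png

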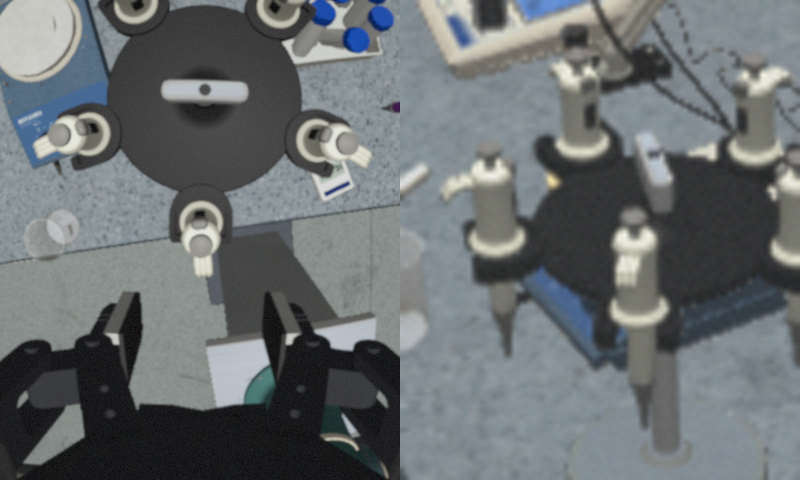

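All five pipettes hang in the wheel. The new one has its collar on the fork at crop (202,222) and its button at (201,243), and looks like its neighbours. One numeric check, then I hand in.

```bash
python3 - <<'E'
from h import *
import pickle;c=pickle.load(open("w7.pkl","rb"))
print("btn",wplane(c,(321,243),.312),"collar",wplane(c,(321,219),.238))
a,b=wplane(c,(283,90),.286),wplane(c,(367,92),.286); print("bar ctr",(a+b)/2, np.degrees(np.arctan2(*(a-b)[1::-1])))
print(bot.finish_job())
E
```

```text
btn [0.4338 0.1224 0.312 ] collar [0.4334 0.1226 0.238 ]
bar ctr [0.5375 0.1036 0.286 ] 80.02105778552287
the job is handed in; nothing more can be done
None
```

The pipette is hanging in the hook that was empty, and I handed the job in at about 18 s. No verdict was reported.

I turned the wheel by its grip until the empty hook faced front, with the pipette still in its stand. Then I lifted the pipette out, slid it into the hook from outside, lowered it until I felt contact (5.4 N up), opened the jaws and backed up clear.

Last checks:
- **Position:** the button and collar both measure within about 2 mm of the measured seat (0.435, 0.1225). They line up vertically to under 1 mm, so the pipette is upright.
- **Collar height:** I judged this by eye. The collar looks fully down on the fork, level with its neighbours.
- **Other pipettes:** all four still look upright in their hooks.
- **Robot:** the wrist force was about zero and the gripper was clear of everything.
- **Hook direction:** it stands about 8–10° off straight ahead, inside the 30° limit. The estimates differed by a few degrees (167–175° across features). I did not correct it.

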